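# Set the channel's overhang on the sawing board

## Robot

A 6-joint arm with a two-finger parallel gripper is mounted at the origin on the work surface; the furniture and walls round the work are solid. World frame = base frame: x ahead of the robot, y to its left, z up, the work surface at z = 0. Lengths are in mm, angles in rad, forces in N, time in s.
With the tool pointing down it reaches from about 350 to 725 mm from the base axis. Payload 6 kg.
Tool frame: the origin (TCP) lies midway between the tips of the shut fingers; the grasp point (between the pads) lies 19 mm behind it (hold_point_z is the distance from the TCP to the grasp point, in mm); z points along the fingers, y is the direction in which the jaws open and shut (so a half turn about z gives the same grasp; the last joint's range is limited). The gripper opens to 85 mm and grips with 20 to 120 N. Pads are 22 mm wide; open, the fingers measure 114 mm over their backs; the gripper's body (76 mm by 85 mm) begins 54 mm behind the grasp point. The pads swing forward as they close: fully open they stand 13 mm farther back than shut.
Start: joints at [-1.01, 0.04, 0.085, 0, -1.615, -0.334], TCP at [134.927, -584.609, 231.261] pointing down, gripper open.
Joint ranges: [-2.56, 2.56], [-1.29, 2.01], [-1.08, 1.49], [-3.29, 1.98], [-2.81, -0.18], [-2.99, 2.99]. Speed limits (rad/s): [2.57, 2.57, 3.01, 3.14, 3.14, 3.14].

## Interface

Orientations are given as a rotation vector (axis times angle).
In Python, from bench import * gives the robot as it stands.
- The arm moves only by the shell command python3 -m crank 'ROWS' [FORCE]. ROWS is JSON, a list that holds one entry, the list of rows, each a list of 5 numbers: the shift along the tool's x, y, z in units of 0.12 m (1.0 is 0.12 m), then the turn about the tool's z in units of pi/4 rad (1.0 is pi/4 rad), then the closure, from -1 (fully open) to 1 (shut). A call has 1 to 12 rows; each row is the pose to reach, as a shift and turn from the pose commanded when the call began, along the tool's axes at that moment; what a row does not reach only later rows make up. A row lasts 1/10 s, in which the tool goes at most 50 mm and 8.59 degrees, less where a joint would pass 70% of its speed; a pose out of reach is approached as far as the arm can. A call with a number of a shift or a turn outside -1 to 1 is refused whole. A call with a gripper value outside its range is refused whole. The fingers move at their own pace and stop on an object; FORCE is the grip in N (left out, the last holds). Time passes only in rows, so rows that repeat a pose let the fingers close. It gives the time, the measured TCP pose, the force and the opening at its end, in the units of the state.
- get_state(): the state, without advancing time (a new reading comes with each control period).
- read_camera(name): name is "side" or "top"; returns the picture (480x640x3 uint8, red, green, blue); there is no depth.
- camera_info(name): a dict with "intrinsics" (3x3 intrinsics, pixels), "origin" and "attitude" of the camera in the world. Camera axes: x right, y down, z forward; pixel columns grow to the right and rows downward; lengths in mm; the calibration is good to about 2 mm. A picture is of the moment at which its call begins. camera_info takes no time and is no camera call.
- hand_in(): hands the job in, once; it reports no verdict.
Trained networks look in the newest picture that a camera, given by its name, has taken for a name from the list of things; names that differ only in an ending like _2 or _b are one class to them, and where a whole thing is asked for, a point or a joint stands for the part that bears it (a point fixed in the world has none). Each returns a list of dicts, best first, with "conf" (0 to 1); they miss things now and then, are a little off and sometimes report something else, mostly with a low value. They report only what shows in the picture. A call takes as long as a camera call. They do not tell look-alikes from the thing itself.
- recognise(camera, label): "box" ([centre column, centre row, width, height] in pixels, round what is visible of it).
- trace(camera, label): "mask" (480x640 bool, what is visible of it) and "box" ([centre column, centre row, width, height] in pixels, round what is visible of it).
The state is a dict: "clock": time; "joints": joint angles; "joint_velocities": joint speeds; "effort": joint torques, N m; "position": TCP position; "tcp_rot": TCP orientation; "force": force on the tool from outside, world axes, zero at the start; "moment": the same for the moment, N m; "width": finger opening in mm.
Only numpy, scipy, OpenCV 4.12 (cv2) and the standard library are available. Lean on these libraries where they do the work, as an engineer would, in place of code of your own. Each camera call takes 0.05 s, during which the arm holds its last target. There are 200 camera calls.

## Task

Get the long bare aluminium channel on the sawing board ready for cutting: only by pushing it with the fingers, bring it flat against the front of the wooden fence and slide it out past the right-hand end of the board until its right end is level with the tip of the steel gauge rod that sticks out of the fence. Do not pick the channel up, do not move the gauge rod, and leave everything else where it is. Finish with the hand clear.

Things in the scene. Friction and masses are not known exactly. Their poses are not given: they have to be found in the camera images.
- saw_board: plywood sawing board screwed to the table, 240 mm deep (its x) by 340 mm long (its y), top 32 mm above the table; its x points roughly away from the robot, its y roughly to the robot's left; origin: centre of its underside. A fixed wooden fence stands on it toward its far side, along its y
- fence_face (a point): middle of the foot of the fence's front face (toward the robot), at board x +50, y -93.5 mm, on the board's top; axes as the board's. The fence is 24 mm thick, 22 mm high and runs from the board's right-hand end (board y -170) to board y -17 mm. A brass locking screw, 16 mm across, rises 13 mm above it at board y -140 mm
- gauge_tip (a point): centre of the end face of the steel gauge rod: 8 mm thick, 13 mm collar at the tip; it sticks out of the fence's right-hand end along board -y, 25 to 55 mm past the board's end (varies), 11 mm above the board's top, 12 mm behind the line of the fence's front face; axes as the board's. Locked, but slips if pushed along its length above about 15 N
- channel: the longer, bare aluminium U channel to be cut, 22 mm wide (its x), 200 mm long (its y), 13 mm high, open side up, floor and walls 2 mm thick, about 50 g, lying loose on the board in front of the fence, roughly along board y (up to about 9 degrees off); origin: centre of its underside
- short_channel: the other, shorter, brown U channel, 22 x 120 x 13 mm, lying loose at the far left corner of the board; leave it. Origin: centre of its underside
- corner_key_a: white L-shaped corner key, 42 x 42 x 9 mm, loose near the board's front edge (robot's side), toward its right end; leave it. Origin: centre of its underside
- corner_key_b: second white L-shaped corner key, 42 x 42 x 9 mm, loose near the board's front edge, toward its left end; leave it. Origin: centre of its underside
- white_channel: white U channel offcut, 22 x 170 x 13 mm, on the table to the right of the board; leave it. Origin: centre of its underside
- tape_measure: yellow tape measure, 67 x 85 x 31 mm, on the table to the right; leave it. Origin: centre of its underside
- screw_tin: open round tin, 66 mm across, 41 mm high, on the table to the right; leave it. Origin: centre of its underside
- pine_block: pine block, 47 x 125 x 37 mm, on the table to the left; leave it. Origin: centre of its underside
- blue_marker: dark blue felt marker, 17 x 132 x 17 mm, on the table to the left; leave it. Origin: centre of its underside
Not all that is in view belongs to the job. What is shaped like the channel but orange is not meant.

How it is judged:
By the outcome, as a careful person would: the job done as asked, in the order asked, and still so for the second after the job is handed in, with the robot touching nothing.
It also fails if it takes over 58 s, if anything falls off the work surface, if the arm or the gripper's body presses on something with over 40 N, if the wrist force passes 120 N, or if a joint passes its speed limit or range.

## Working session

There is one attempt and no reset: what is moved stays moved. The work goes in short steps, Python scripts to look and compute and a shell command to move; the robot and the scene stay as the last step left them, time stands still between calls to the robot, and variables do not carry over. Pictures are saved under pics/ and viewed, about 8 in all and at most 12, crops included, and the job is handed in when it is done.

```bash
mkdir -p pics; ls; cat > h.py <<'E'
from bench import *
import numpy as np, cv2
from scipy.spatial.transform import Rotation as R
def cam(n):
    c=camera_info(n); A=np.array(c["attitude"],float)
    if A.shape!=(3,3): A=R.from_rotvec(A).as_matrix()
    return np.array(c["intrinsics"],float),np.array(c["origin"],float),A
def ray(n,uv,z):
    K,o,A=cam(n); d=A@np.linalg.inv(K)@np.array([uv[0],uv[1],1.]); return o+d*(z-o[2])/d[2]
def proj(n,p):
    K,o,A=cam(n); q=K@(A.T@(np.asarray(p,float)-o)); return q[:2]/q[2]
def save(n,f):
    im=read_camera(n); cv2.imwrite(f,im[:,:,::-1]); return im
E
python3 - <<'E'
from h import *
for n in("top","side"):
    print(camera_info(n)); save(n,f"pics/{n}0.png")
    for l in("saw_board","channel","gauge_tip","short_channel"):
        for d in trace(n,l)[:3]:
            r=cv2.minAreaRect(cv2.findNonZero(d["mask"].astype(np.uint8))); print(n,l,round(d["conf"],2),np.round(d["box"]),np.round(cv2.boxPoints(r)).tolist())
print(get_state())
E
```

```text
pics
{'intrinsics': array([[624.12842156,   0.        , 328.21409405],
       [  0.        , 624.12842156, 234.22727615],
       [  0.        ,   0.        ,   1.        ]]), 'origin': array([ 169.95885984,  -16.49910918, 1782.9375579 ]), 'attitude': array([-2.11569141,  2.15133429, -0.19247763])}
top saw_board 0.97 [314. 209. 128.  88.] [[248.0, 168.0], [374.0, 163.0], [377.0, 246.0], [251.0, 251.0]]
top channel 0.83 [257. 300.  55.  52.] [[229.0, 320.0], [281.0, 272.0], [287.0, 279.0], [235.0, 326.0]]
top channel 0.68 [317. 207.  66.   9.] [[285.0, 209.0], [285.0, 201.0], [354.0, 205.0], [354.0, 214.0]]
top gauge_tip 0.72 [473. 188.  57.  15.] [[443.0, 191.0], [496.0, 176.0], [499.0, 185.0], [445.0, 200.0]]
top short_channel 0.58 [279. 173.  44.  10.] [[258.0, 170.0], [299.0, 168.0], [299.0, 176.0], [258.0, 179.0]]
{'intrinsics': array([[450.57517072,   0.        , 319.5767732 ],
       [  0.        , 450.57517072, 236.61278697],
       [  0.        ,   0.        ,   1.        ]]), 'origin': array([404.14901749, 898.35680441, 695.98000837]), 'attitude': array([-0.08950353,  2.73620
[... 518 characters left out ...]
0], [249.0, 261.0], [238.0, 296.0]]
{'clock': 0.5, 'joints': array([-1.01028940e+00,  4.02413237e-02,  8.47854482e-02, -2.30932668e-05,
       -1.61546907e+00, -3.33687660e-01]), 'joint_velocities': array([-0.00096059, -0.00082031,  0.00098785, -0.00190197, -0.00120055,
        0.0006397 ]), 'effort': array([ 1.83578020e-03, -3.67545748e+01,  3.47164536e+01,  6.92779407e+00,
       -1.16612890e-03,  2.74625815e-07]), 'position': array([ 134.94528705, -584.61172704,  231.22523008]), 'tcp_rot': array([ 3.55521291e-01, -3.12137635e+00, -1.97837425e-04]), 'force': array([ 0.9080315 , -0.16544677,  0.29780565]), 'moment': array([-0.01309202,  0.00399249,  0.01672068]), 'width': 85.39229311853579}
```

```bash
python3 - <<'E'
import cv2,numpy as np
a=cv2.imread("pics/top0.png")[140:340,210:530]; b=cv2.imread("pics/side0.png")
cv2.imwrite("pics/a.png",cv2.resize(a,(800,500),interpolation=cv2.INTER_CUBIC))
cv2.imwrite("pics/b.png",cv2.resize(b[180:360,200:440],(800,600),interpolation=cv2.INTER_CUBIC))
E
```

```text
(no output)
```

View pics/a.png

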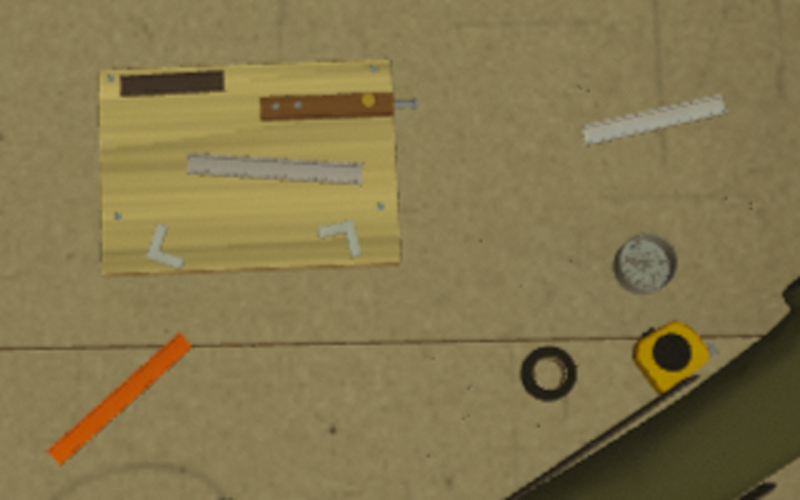

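View pics/b.png

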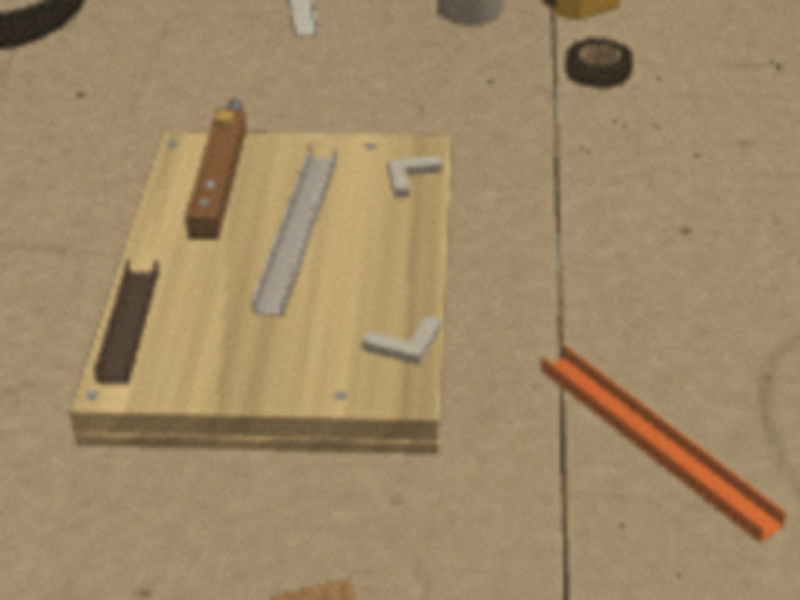

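The bare aluminium channel is the grey one lying on the board, at top image (285..355, 201..214). It is the longer one, in front of the fence. The look-alikes are orange (257,300, on the table, excluded), brown short_channel (279,173) and white (≈471,187, on the table). The rod tip shows at about (377,182). Next I measure the poses.

```bash
cat >> h.py <<'E'
from scipy.optimize import minimize
def hull(n,p,dims,z0,s=8):
    x,y,a=p; c,q=np.cos(a),np.sin(a); P=[]
    for sx in(-.5,.5):
        for sy in(-.5,.5):
            for z in(z0,z0+dims[2]):
                u,v=sx*dims[0],sy*dims[1]; P.append(proj(n,[x+c*u-q*v,y+q*u+c*v,z]))
    return cv2.convexHull(np.array(P,np.float32))[:,0]
def fit(n,mask,dims,z0,a0):
    s=8; ys,xs=np.nonzero(mask); m0=np.array([xs.min()-6,ys.min()-6]); w=np.array([xs.max()+7,ys.max()+7])-m0
    M=cv2.resize(mask[m0[1]:m0[1]+w[1],m0[0]:m0[0]+w[0]].astype(np.uint8),None,fx=s,fy=s,interpolation=cv2.INTER_NEAREST)
    def cost(p):
        h=hull(n,p,dims,z0); I=np.zeros_like(M); cv2.fillPoly(I,[np.round((h-m0+.5)*s).astype(np.int32)],1)
        return np.sum(I!=M)/M.sum()
    c=ray(n,[xs.mean(),ys.mean()],z0+dims[2]); best=None
    for da in np.radians([-6,-3,0,3,6]):
        p0=np.array([c[0],c[1],a0+da])
        S=np.vstack([p0,p0+[5,0,0],p0+[0,5,0],p0+[0,0,.04]])
        r=minimize(cost,p0,method="Nelder-Mead",options=dict(initial_simplex=S,xatol=.02,fatol=1e-5))
        if best is None or r.fun<best.fun: best=r
    return best.x,best.fun
def inb(B,p):  # world xy -> board xy
    c,s=np.cos(B[2]),np.sin(B[2]); d=np.asarray(p)[:2]-B[:2]; return np.array([c*d[0]+s*d[1],-s*d[0]+c*d[1]])
def outb(B,q):
    c,s=np.cos(B[2]),np.sin(B[2]); return B[:2]+np.array([c*q[0]-s*q[1],s*q[0]+c*q[1]])
E
python3 - <<'E'
from h import *
for n in("top","side"):
    im=read_camera(n)
    B,f=fit(n,trace(n,"saw_board")[0]["mask"],(240,340,32),0,0); print(n,"board",np.round(B,3),round(f,3))
    for d in trace(n,"channel")[:3]:
        C,f=fit(n,d["mask"],(22,200,13),32,B[2]-.1 if n=="x" else B[2]); print(round(d["conf"],2),"chan",np.round(C,3),round(f,3),"inboard",np.round(inb(B,C),1),np.degrees(C[2]-B[2]))
    # predicted fence foot / tip px
    for q in([50,-170,54],[50,-17,54],[62,-170,43],[62,-200,43]): print(q,proj(n,[*outb(B,q),q[2]]).round(1))
    if n=="top": print(im[176:188,364:382].mean(2).round().astype(int))
E
```

```text
top board [5.61145e+02 2.35050e+01 2.30000e-02] 0.144Traceback (most recent call last):
  File "<stdin>", line 6, in <module>
  File "h.py", line 32, in fit
    r=minimize(cost,p0,method="Nelder-Mead",options=dict(initial_simplex=S,xatol=.02,fatol=1e-5))
    res = _minimize_neldermead(fun, x0, args, callback, bounds=bounds,
                               **options)
    fxcc = func(xcc)
    fx = function(np.copy(x), *(wrapper_args + args))
  File "h.py", line 26, in cost
    h=hull(n,p,dims,z0); I=np.zeros_like(M); cv2.fillPoly(I,[np.round((h-m0+.5)*s).astype(np.int32)],1)
  File "h.py", line 20, in hull
    u,v=sx*dims[0],sy*dims[1]; P.append(proj(n,[x+c*u-q*v,y+q*u+c*v,z]))
                                        ~~~~^^^^^^^^^^^^^^^^^^^^^^^^^^^
  File "h.py", line 11, in proj
    K,o,A=cam(n); q=K@(A.T@(np.asarray(p,float)-o)); return q[:2]/q[2]
          ~~~^^^
  File "h.py", line 5, in cam
    c=camera_info(n); A=np.array(c["attitude"],float)
ValueError: time passes only in moves, steps and waits
```

```bash
sed -i 's/^def cam(n):/from functools import lru_cache\n@lru_cache(None)\ndef cam(n):/' h.py
cat >> h.py <<'E'
def filled(m):
    h=cv2.convexHull(cv2.findNonZero(m.astype(np.uint8))); return cv2.fillPoly(np.zeros(m.shape,np.uint8),[h],1)
E
python3 - <<'E'
from h import *
for n in("top","side"):
    im=read_camera(n)
    B,f=fit(n,filled(trace(n,"saw_board")[0]["mask"]),(240,340,32),0,0); print(n,"board",np.round(B,3),round(f,3))
    for d in trace(n,"channel")[:3]:
        C,f=fit(n,d["mask"],(22,200,13),32,B[2]); print(round(d["conf"],2),"chan",np.round(C,3),round(f,3),"inboard",np.round(inb(B,C),1),np.degrees(C[2]-B[2]))
    for q in([50,-170,54],[50,-17,54],[62,-170,43],[62,-200,43]): print(q,proj(n,[*outb(B,q),q[2]]).round(1))
    if n=="top": print(im[176:188,364:382].mean(2).round().astype(int))
print(get_state()["clock"])
E
```

```text
top board [5.6180e+02 2.2227e+01 2.4000e-02] 0.049
0.92 chan [296.837 166.984   0.716] 0.11 inboard [-261.4  151.2] 39.60710516469571
0.78 chan [ 5.5433e+02 -6.6280e+00 -8.2000e-02] 0.11 inboard [ -8.2 -28.7] -6.064269669063735
[50, -170, 54] [368.1 184.2]
[50, -17, 54] [314.5 186.3]
[62, -170, 43] [367.6 181.2]
[62, -200, 43] [378.  180.7]
[[121 126 123 110 114 116 115 115 114 113 114 116 119 118 118 117 118 116]
 [ 82  82  79  98 116 114 115 116 116 113 113 118 119 116 115 116 117 118]
 [ 72  70  73  93 116 115 116 116 118 116 115 115 116 118 117 116 116 114]
 [ 70  71  69  86 106 108 107 110 111 109 106  97 109 119 116 116 114 115]
 [ 68  71  68  77  95  96  97  97  98  98  89  86 108 117 117 117 117 116]
 [ 70  68  73  95 115 117 117 116 117 118 114 106 115 118 119 117 118 116]
 [ 72  72  76  93 117 115 118 118 118 117 115 109 115 119 122 120 117 115]
 [ 71  73  72  86 109 110 108 111 118 118 109  99 110 120 120 119 117 113]
 [ 66  65  66  87 117 119 118 121 122 119 119 117 116 119 119 119 118 115]
 [ 54  57  62  86 118 118 119 120 121 117 116 116 118 119 117 116 115 114]
 [ 81  85  90  98 117 118 121 120 118 117 116 115 118 117 115 113 115 112]
 [128 127 122 112 118 119 121 121 117 116 114 115 117 115 114 114 113 114]]
side board [5.65682e+02 2.22480e+01 2.20000e-02] 0.047
0.81 chan [ 5.58914e+02 -7.29100e+00 -7.70000e-02] 0.1 inboard [ -7.4 -29.4] -5.679572015165276
0.6 chan [309.404 202.114   0.726] 0.131 inboard [-252.2  185.5] 40.30974680205878
[50, -170, 54] [273.  212.1]
[50, -17, 54] [264.6 244.4]
[62, -170, 43] [269.  215.5]
[62, -200, 43] [270.5 209.9]
0.95
```

```bash
cat >> h.py <<'E'
B=np.array([563.7,22.2,.023])
def tool(): 
    s=get_state(); Rm=R.from_rotvec(s["tcp_rot"]).as_matrix(); b=inb(B,s["position"])
    print("t",round(s["clock"],2),"tcp board",b.round(1),"z",round(s["position"][2],1),"yaw err deg",round(np.degrees(np.arctan2(-Rm[0,1],Rm[1,1])-B[2]),2),"F",np.round(s["force"],1),"w",round(s["width"],1)); return s,Rm,b
def goto(q,z):
    s,Rm,b=tool(); d=Rm.T@(np.array([*outb(B,q),z])-s["position"]); print("go",q,z,"units",(d/120).round(3))
E
python3 - <<'E'
from h import *
t=ray("top",[375.8,181.3],43);f=ray("top",[367.0,181.3],54);print(t,f,inb(B,t)-inb(B,f), "tip y board",-170+(inb(B,t)-inb(B,f))[1])
goto((-52,-32),120)
E
python3 -m crank '[[[-0.5,0.1,0,0.19,-1],[-0.9,0.5,0,0.26,-1],[-1,0.9,0,0.26,-1],[-1,1,0,0.26,-1],[-1,1,0,0.26,-1]]]'
python3 - <<'E'
from h import *
goto((-52,-32),120)
E
```

```text
[ 627.10976409 -169.71921699   43.        ] [ 624.61763594 -143.61225482   54.        ] [  1.89106182 -26.15737108] tip y board -196.15737108296887
t 0.95 tcp board [-442.6 -596.8] z 231.3 yaw err deg 11.68 F [ 0.6  0.1 -1. ] w 85.6
go (-52, -32) 120 units [-4.14   3.95   0.928]
clock: 1.45
position: [225.7, -438.1, 232.7]
tcp_rot: [-0.041, 3.139, -0.003]
force: [-0.1, -0.6, 0.2]
width: 85.7
t 1.45 tcp board [-348.4 -452.4] z 232.7 yaw err deg 0.19 F [-0.1 -0.6  0.2] w 85.7
go (-52, -32) 120 units [-2.48   3.497  0.939]
```

```bash

python3 -m crank '[[[-0.4,0.4,0,0,-1],[-0.6,0.8,0,0,-1],[-0.8,1,0,0,-1],[-0.8,1,0,0,-1],[-0.8,1,0,0,-1]]]' >/dev/null
python3 -m crank '[[[-0.4,0.4,0,0,-1],[-0.6,0.8,0,0,-1],[-0.8,1,0,0,-1],[-0.8,1,0,0,-1],[-0.8,1,0,0,-1]]]' >/dev/null
python3 -m crank '[[[-0.3,0.4,0,0,-1],[-0.5,0.8,0,0,-1],[-0.6,1,0,0,-1],[-0.6,1,0,0,-1],[-0.6,1,0,0,-1]]]' >/dev/null
python3 - <<'E'
from h import *
goto((-52,-32),120)
goto((-52,-32),60)
E
```

```text
t 2.95 tcp board [-85.4 -96.4] z 231.2 yaw err deg -0.08 F [ 0.3 -0.4  0.9] w 85.5
go (-52, -32) 120 units [-0.278  0.538  0.926]
t 2.95 tcp board [-85.4 -96.4] z 231.2 yaw err deg -0.08 F [ 0.3 -0.4  0.9] w 85.5
go (-52, -32) 60 units [-0.279  0.538  1.426]
```

```bash

python3 -m crank '[[[-0.28,0.4,0.2,0,-1],[-0.28,0.54,0.5,0,-1],[-0.28,0.54,0.9,0,-1],[-0.28,0.54,1,0,-1],[-0.28,0.54,1,0,-1]]]' >/dev/null
python3 -m crank '[[[0,0,0.2,0,-1],[0,0,0.4,0,-1],[0,0,0.5,0,-1],[0,0,0.5,0,-1]]]' >/dev/null
python3 - <<'E'
from h import *
goto((-52,-32),24)
for n in("side","top"):
    im=read_camera(n)[:,:,::-1]
    im=cv2.resize(im[170:320,200:400],(800,600),interpolation=cv2.INTER_CUBIC); cv2.imwrite(f"pics/{n}1.png",im)
E
```

```text
t 3.85 tcp board [-51.5 -31.3] z 52.0 yaw err deg -0.09 F [-0.8 -0.2 -0.4] w 85.3
go (-52, -32) 24 units [ 0.004 -0.006  0.233]
```

View pics/side1.png

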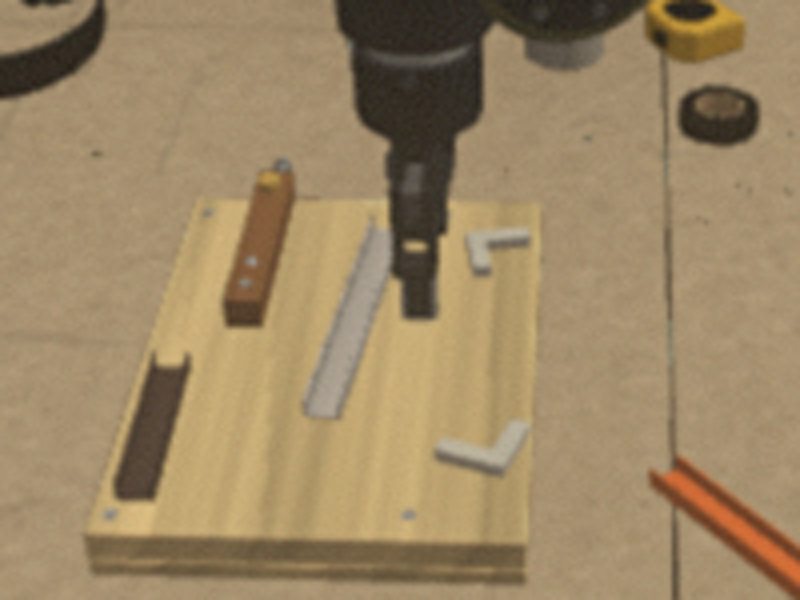

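The hand is in front of the channel and clear of both keys. The left fingertip is at crop (418,318) and the channel's left end at (322,412). Next I lower it.

```bash

python3 -m crank '[[[0,0,0.1,0,-1],[0,0,0.16,0,-1],[0,0,0.21,0,-1],[0,0,0.21,0,-1],[0,0,0.21,0,-1]]]'
python3 - <<'E'
from h import *
s,Rm,b=tool()
print([ (z,proj("side",[*outb(B,(-51.5,-31.3+50)),z]).round(1)) for z in (52,65)])
E
python3 -m crank '[[[-0.08,0,0,0,-1],[-0.15,0,0,0,-1],[-0.2,0,0,0,-1],[-0.25,0,0,0,-1],[-0.3,0,0,0,-1],[-0.33,0,0,0,-1],[-0.36,0,0,0,-1],[-0.39,0,0,0,-1],[-0.42,0,0,0,-1],[-0.42,0,0,0,-1]]]'
python3 - <<'E'
from h import *
goto((28,-32),26)
im=save("side","pics/s2f.png"); cv2.imwrite("pics/side2.png",cv2.resize(im[170:320,200:400,::-1],(800,600),interpolation=cv2.INTER_CUBIC))
E
```

```text
clock: 4.45
position: [512.8, -9.3, 26.0]
tcp_rot: [0.036, -3.141, 0.0]
force: [-0.6, -0.1, 0.2]
width: 85.6
t 4.45 tcp board [-51.6 -30.3] z 26.0 yaw err deg -0.01 F [-0.6 -0.1  0.2] w 85.6
[(52, array([305.3, 254.5])), (65, array([305.1, 250.1]))]
clock: 5.45
position: [563.5, -8.1, 26.1]
tcp_rot: [-0.035, 3.141, 0.0]
force: [0.3, 0.3, -0.4]
width: 85.4
t 5.45 tcp board [ -0.9 -30.3] z 26.1 yaw err deg -0.02 F [ 0.3  0.3 -0.4] w 85.4
go (28, -32) 26 units [-0.241 -0.014  0.001]
```

View pics/side2.png

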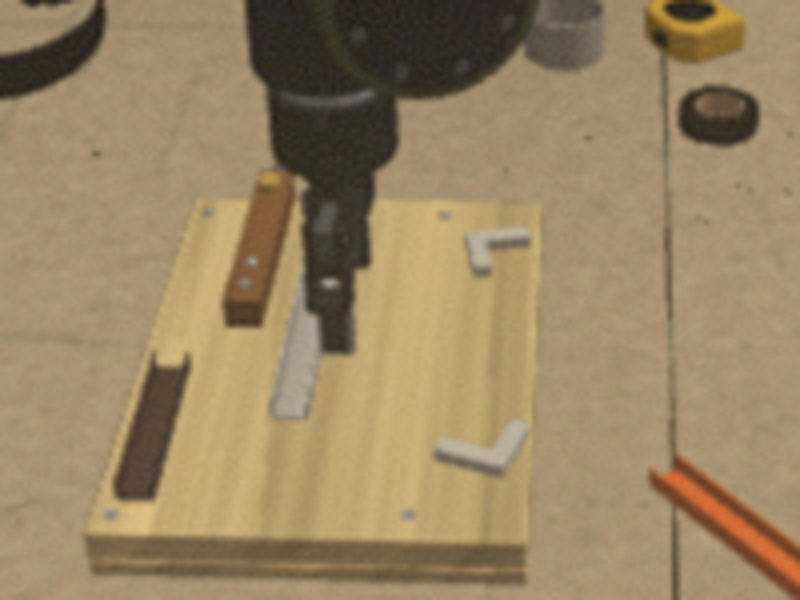

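The channel is now aligned with the fingers, left end at crop (290,412), with some gap left to the fence. I keep pushing, gently, until it touches.

```bash

python3 -m crank '[[[-0.03,0,0,0,-1],[-0.06,0,0,0,-1],[-0.09,0,0,0,-1],[-0.11,0,0,0,-1],[-0.12,0,0,0,-1],[-0.12,0,0,0,-1]]]' | grep -E "posi|force"
python3 -m crank '[[[-0.01,0,0,0,-1],[-0.02,0,0,0,-1],[-0.02,0,0,0,-1]]]' | grep -E "posi|force"
python3 -m crank '[[[-0.01,0,0,0,-1],[-0.02,0,0,0,-1],[-0.02,0,0,0,-1]]]'| grep -E "posi|force"
python3 - <<'E'
from h import *
tool()
E
```

```text
position: [577.7, -7.8, 26.0]
force: [-0.2, -0.5, 0.6]
position: [580.1, -7.8, 26.1]
force: [0.7, -0.1, 0.1]
position: [581.5, -7.8, 26.0]
force: [-4.9, 1.6, 3.2]
t 6.7 tcp board [ 17.1 -30.4] z 26.0 yaw err deg -0.03 F [-4.9  1.6  3.2] w 85.5
```

```bash

python3 -m crank '[[[-0.008,0,0,0,-1],[-0.008,0,0,0,-1],[-0.008,0,0,0,-1]]]'| grep -E "posi|force"
python3 -m crank '[[[0.05,0,0,0,-1],[0.15,0,0,0,-1],[0.3,0,-0.2,0,-1],[0.3,0,-0.5,0,-1],[0.3,0,-1,0,-1],[0.3,0,-1,0,-1]]]'| grep -E "posi|force"
python3 - <<'E'
from h import *
tool()
for n in("top","side"):
    im=save(n,f"pics/{n}3f.png")
    for d in trace(n,"channel")[:3]:
        if abs(d["box"][0]-300)<40:
            C,f=fit(n,d["mask"],(22,200,13),32,B[2]); print(n,round(d["conf"],2),d["box"],"chan",np.round(C,3),round(f,3),"inboard",np.round(inb(B,C),1),np.degrees(C[2]-B[2]))
    r=(170,230,270,390) if n=="top" else (190,280,220,340)
    cv2.imwrite(f"pics/{n}3.png",cv2.resize(im[r[0]:r[1],r[2]:r[3],::-1],(800,400 if n=="top" else 600),interpolation=cv2.INTER_CUBIC))
a=cv2.imread("pics/top3.png");b=cv2.resize(cv2.imread("pics/side3.png"),(267,200));cv2.imwrite("pics/c3.png",np.vstack([a,np.hstack([b,np.zeros((200,533,3),np.uint8)])]))
goto((75,90),60)
E
```

```text
position: [581.6, -7.8, 26.0]
force: [-8.8, 1.4, 5.4]
position: [550.1, -8.6, 153.4]
force: [0.2, -0.3, 0.0]
t 7.6 tcp board [-14.4 -30.5] z 153.4 yaw err deg -0.0 F [ 0.2 -0.3  0. ] w 85.4
side 0.71 [270.5, 251.1, 18.2, 50.4] chan [ 6.05507e+02 -5.02200e+00  2.80000e-02] 0.13 inboard [ 41.2 -28.2] 0.26742296581068525
t 7.8 tcp board [-17.3 -30.1] z 145.3 yaw err deg -0.03 F [-0.2  0.1 -1. ] w 85.3
go (75, 90) 60 units [-0.769  1.001  0.711]
```

View pics/c3.png

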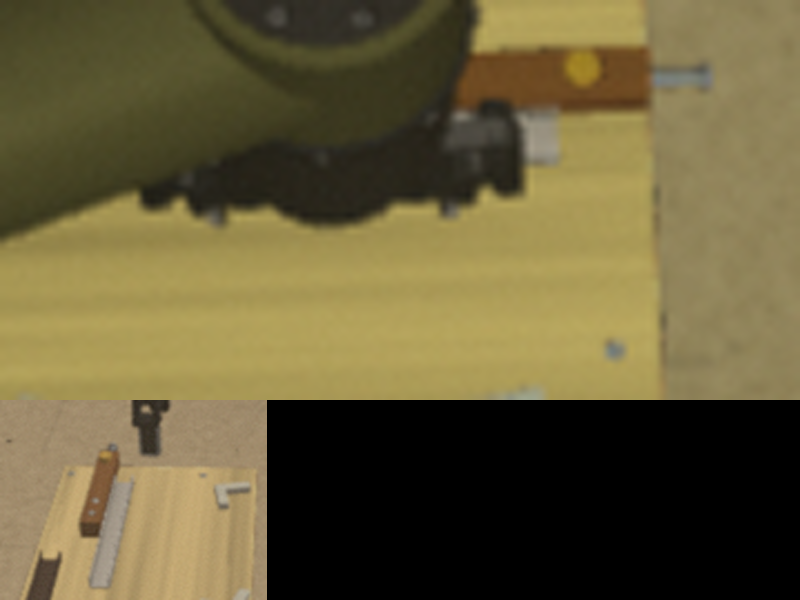

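The channel is flat along the fence: its right end is at crop (558,135) and the rod tip at (712,76). Next I shut the fingers and go to its left end.

```bash

python3 -m crank '[[[-0.1,0.4,0,0,1],[-0.3,0.8,0,0,1],[-0.45,1,0,0,1],[-0.45,1,0,0,1],[-0.45,1,0,0,1],[-0.45,1,0,0,1]]]' 30| grep -E "posi|force|wid"
python3 - <<'E'
from h import *
goto((39,106),60)
goto((39,106),37)
E
```

```text
position: [598.1, 112.0, 145.0]
force: [0.6, -0.2, -0.3]
width: -0.1
t 8.4 tcp board [36.4 89. ] z 145.0 yaw err deg -0.05 F [ 0.6 -0.2 -0.3] w -0.1
go (39, 106) 60 units [-0.023  0.142  0.708]
t 8.4 tcp board [36.4 89. ] z 145.0 yaw err deg -0.05 F [ 0.6 -0.2 -0.3] w -0.1
go (39, 106) 37 units [-0.023  0.142  0.9  ]
```

```bash

python3 -m crank '[[[-0.02,0.15,0.1,0,1],[-0.02,0.15,0.4,0,1],[-0.02,0.15,0.7,0,1],[-0.02,0.15,0.83,0,1],[-0.02,0.15,0.89,0,1],[-0.02,0.15,0.89,0,1]]]'| grep -E "posi|force|wid"
python3 -m crank '[[[0,-0.06,0,0,1],[0,-0.12,0,0,1],[0,-0.18,0,0,1],[0,-0.23,0,0,1],[0,-0.28,0,0,1],[0,-0.33,0,0,1],[0,-0.38,0,0,1],[0,-0.43,0,0,1],[0,-0.47,0,0,1],[0,-0.5,0,0,1],[0,-0.5,0,0,1]]]'| grep -E "posi|force|wid"
cat > look.py <<'E'
from h import *
import sys
k=sys.argv[1]; tool(); im=save("top",f"pics/top{k}f.png"); s=save("side",f"pics/side{k}f.png")
a=cv2.resize(im[170:215,310:390,::-1],(800,450),interpolation=cv2.INTER_CUBIC)
cv2.imwrite(f"pics/c{k}.png",a)
cv2.imwrite(f"pics/d{k}.png",cv2.resize(s[185:285,225:325,::-1],(600,600),interpolation=cv2.INTER_CUBIC))
np.set_printoptions(linewidth=200)
print(im[177:202,344:384].mean(2).round().astype(int))
E
python3 look.py 4
```

```text
position: [600.6, 130.5, 39.3]
force: [0.1, 0.9, -0.7]
width: 0.3
position: [601.9, 70.3, 39.2]
force: [0.7, 0.8, 0.1]
width: 0.2
t 10.1 tcp board [39.3 47.2] z 39.2 yaw err deg -0.05 F [0.7 0.8 0.1] w 0.2
[[117  99 100 100  99 100  95  77  84  86  87  98 102 106 100  85  82  83  82  85  87  87  82 103 122 120 119 123 122 119 118 123 125 124 124 124 123 122 123 123]
 [ 78  76  78  75  71  72  71  71  73  72  78  96 110 107 105  88  70  72  74  75  74  72  77  99 123 121 123 122 123 122 121 121 122 124 122 123 122 122 122 122]
 [ 72  73  74  74  72  74  75  74  73  73  83 104 109 111 111 101  69  75  74  74  75  75  76  89 114 113 115 116 115 117 112 105 114 127 124 121 122 122 122 122]
 [ 75  75  74  74  74  75  75  75  75  71  82 110 111 113 112 104  77  73  72  73  73  72  74  83  99 100 103 103 104 102  94  91 116 124 124 123 123 123 121 127]
 [ 76  74  75  75  73  74  75  74  73  74  77  93 110 112 110  96  69  74  75  73  74  75  78 101 121 123 125 125 123 125 119 110 121 123 127 126 122 123 123 126]
 [ 76  74  75  77  74  75  77  75  76  75  75  76  93 101  93  74  75  76  75  
[... 2481 characters left out ...]
26 126 124 124 124 124 123 124 125 125 126 125]
 [142 143 144 143 142 143 143 143 142 143 144 143 142 142 144 142 144 142 142 144 143 142 141 131 102 123 119 123 125 126 126 123 124 123 122 124 126 126 127 128]
 [143 142 144 142 142 142 141 143 142 141 141 142 142 142 141 141 142 140 140 141 139 139 139 129 102 122 120 119 124 125 123 123 124 124 123 122 124 127 127 127]
 [140 141 140 139 139 141 140 140 140 140 140 138 138 139 139 139 139 138 140 139 138 138 142 132 106 121 118 118 123 124 123 123 126 127 125 125 124 124 124 126]
 [138 139 138 138 139 138 140 138 138 138 139 139 139 139 139 139 139 137 138 139 140 140 141 135 114 124 122 120 121 122 123 124 126 129 127 125 124 123 123 123]]
```

```bash
python3 -c "
import cv2,numpy as np
a=cv2.imread('pics/c4.png');b=cv2.imread('pics/d4.png');cv2.imwrite('pics/e4.png',np.hstack([cv2.resize(a,(500,281)).copy() if 0 else np.vstack([cv2.resize(a,(480,270)),np.zeros((30,480,3),np.uint8)]),cv2.resize(b,(300,300))]))"
```

```text
(no output)
```

View pics/e4.png

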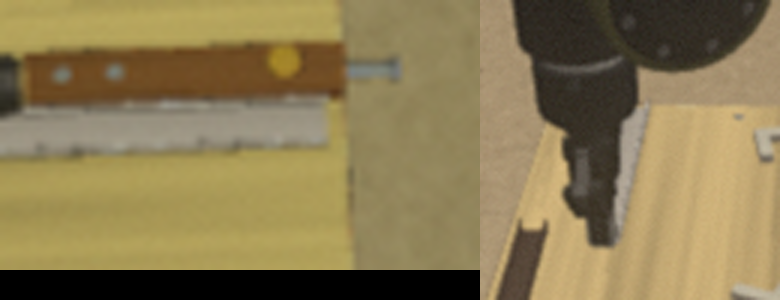

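```bash
cat > meas.py <<'E'
from h import *
import sys
def edge(prof,c0,lo,hi):  # last half-crossing
    p=np.interp(np.arange(c0,c0+len(prof)-1,.02),np.arange(c0,c0+len(prof)),prof); g=np.arange(c0,c0+len(prof)-1,.02)
    m=(lo+hi)/2; i=np.nonzero((p-m)*(lo-m)>0)[0]; return g[i[-1]]
if __name__=="__main__":
    tool(); read_camera("top"); ims=[read_camera("top").astype(float) for _ in range(4)]; im=np.mean(ims,0); D=im[:,:,0]-im[:,:,2]; np.set_printoptions(linewidth=220)
    print("chan", D[188:193,356:384].mean(0).round()); print("rod tip", D[179:184,366:382].mean(0).round(), im[179:184,366:382].mean((0,2)).round())
E
python3 meas.py
```

```text
t 10.2 tcp board [39.3 47.6] z 39.2 yaw err deg -0.03 F [-0.2  0.4 -0.2] w -0.3
chan [25. 25. 26. 25. 25. 25. 24. 30. 54. 82. 81. 71. 55. 54. 54. 55. 54. 54. 54. 55. 56. 55. 55. 55. 55. 55. 55. 55.]
rod tip [76. 59. 27. 27. 27. 28. 31. 30. 28. 20. 25. 54. 54. 54. 55. 55.] [ 77.  93. 115. 115. 116. 116. 119. 118. 112. 105. 118. 125. 126. 125. 123. 123.]
```

```bash
cat > gap.py <<'E'
from h import *
import sys
c,r=float(sys.argv[1]),float(sys.argv[2])
t=[inb(B,ray("top",[376.3,181.2],z)) for z in(43,47)]; e=[inb(B,ray("top",[c,r],z)) for z in(43,45)]
print("tip",t,"end",e,"gap",(e[1]-t[0])[1],(e[1]-t[1])[1])
E
python3 gap.py 363.9 190; python3 - <<'E'
from h import *
print(np.round([inb(B,ray("top",[367.1,181.3],54)),inb(B,ray("top",[371.2,215],32))],1))
E
```

```text
tip [array([  59.21925767, -194.7791843 ]), array([  58.17612539, -194.39952572])] end [array([  34.63379184, -157.8538796 ]), array([  34.14048587, -157.7064947 ])] gap 37.072689598159656 36.693031011824075
[[  57.1 -167.5]
 [ -37.  -175.9]]
```

```bash

python3 -m crank '[[[0,-0.05,0,0,1],[0,-0.1,0,0,1],[0,-0.15,0,0,1],[0,-0.19,0,0,1],[0,-0.23,0,0,1],[0,-0.26,0,0,1],[0,-0.275,0,0,1],[0,-0.275,0,0,1],[0,-0.275,0,0,1]]]'| grep -E "posi|force|wid"
python3 meas.py
```

```text
position: [602.7, 37.8, 39.3]
force: [0.9, 0.0, -0.1]
width: 0.2
t 11.35 tcp board [39.4 14.7] z 39.3 yaw err deg -0.02 F [ 0.9  0.  -0.1] w 0.2
chan [25. 25. 25. 25. 25. 25. 25. 25. 25. 25. 25. 25. 25. 25. 24. 24. 25. 25. 25. 31. 52. 55. 55. 55. 55. 54. 55. 55.]
rod tip [76. 59. 27. 27. 27. 28. 31. 30. 27. 20. 25. 54. 54. 54. 55. 55.] [ 76.  92. 114. 115. 115. 116. 119. 118. 112. 105. 118. 124. 126. 125. 123. 122.]
```

```bash
python3 gap.py 375.4 190
```

```text
tip [array([  59.21925767, -194.7791843 ]), array([  58.17612539, -194.39952572])] end [array([  33.35099018, -190.81040894]), array([  32.85915875, -190.62514162])] gap 4.154042681780425 3.7743840954448444
```

```bash

python3 -m crank '[[[0,-0.01,0,0,1],[0,-0.02,0,0,1],[0,-0.03,0,0,1],[0,-0.033,0,0,1],[0,-0.033,0,0,1],[0,-0.033,0,0,1]]]'| grep -E "posi|force|wid"
python3 meas.py; python3 look.py 5|head -1
```

```text
position: [602.8, 33.8, 39.3]
force: [-0.2, 0.7, -0.1]
width: 0.1
t 12.2 tcp board [39.3 10.7] z 39.3 yaw err deg -0.03 F [-0.2  0.7 -0.1] w 0.1
chan [25. 25. 25. 25. 25. 24. 24. 25. 25. 25. 25. 25. 25. 24. 25. 25. 25. 25. 25. 25. 29. 47. 55. 55. 55. 55. 56. 55.]
rod tip [76. 59. 27. 27. 27. 28. 31. 30. 28. 20. 25. 54. 54. 54. 55. 55.] [ 76.  92. 115. 114. 115. 116. 119. 118. 112. 105. 118. 125. 126. 124. 123. 122.]
t 12.45 tcp board [39.3 10.7] z 39.3 yaw err deg -0.02 F [0.7 0.8 0.4] w 0.1
```

View pics/c5.png

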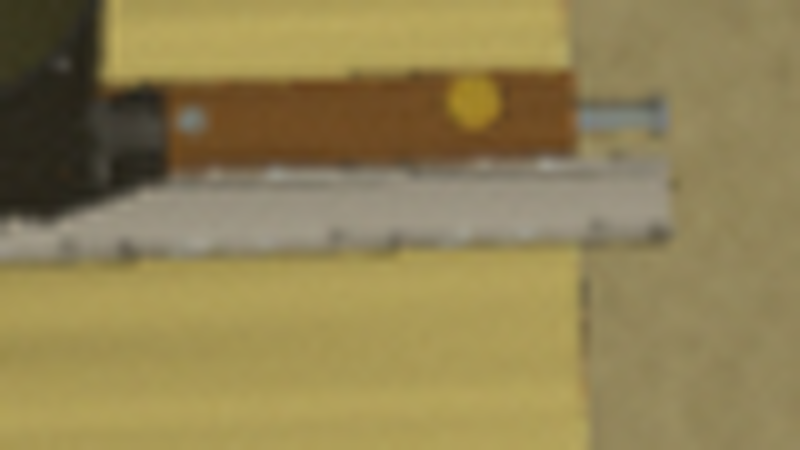

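The ends are level: channel end at crop (670,200), rod tip at (666,115), consistent with the board's small tilt in the picture. I back the hand off and check the final state.

```bash

python3 -m crank '[[[0,0.05,0,0,1],[0,0.15,0,0,1],[0,0.3,0,0,1],[0,0.3,-0.4,0,1],[0,0.3,-0.8,0,1],[0.3,0.6,-1,0,1],[0.6,0.9,-1,0,1],[0.9,1,-1,0,1],[1,1,-1,0,1],[1,1,-1,0,1]]]' >/dev/null
python3 -m crank '[[[0.4,0.4,-0.4,0,1],[0.8,0.8,-0.4,0,1],[1,1,-0.4,0,1],[1,1,-0.4,0,1],[1,1,-0.4,0,1]]]' >/dev/null
python3 meas.py; python3 - <<'E'
from h import *
o=[]
for n in("top","side"):
    im=save(n,f"pics/{n}6f.png")
    for d in trace(n,"channel")[:3]:
        C,f=fit(n,d["mask"],(22,200,13),32,B[2]); print(n,d["box"],round(f,3),"inboard",np.round(inb(B,C),1),np.degrees(C[2]-B[2]))
    r=(165,265,240,390) if n=="top" else (190,320,210,340)
    o.append(cv2.resize(im[r[0]:r[1],r[2]:r[3],::-1],(450,300) if n=="top" else (300,300),interpolation=cv2.INTER_CUBIC))
cv2.imwrite("pics/e6.png",np.hstack(o))
E
```

```text
t 14.05 tcp board [-202.   253.7] z 208.2 yaw err deg 0.22 F [-0.4 -1.3  0.1] w -0.1
chan [25. 25. 25. 25. 25. 25. 24. 25. 25. 25. 25. 25. 25. 24. 24. 25. 25. 25. 25. 25. 29. 47. 55. 54. 54. 54. 55. 55.]
rod tip [75. 59. 27. 27. 27. 28. 30. 30. 27. 20. 25. 54. 54. 54. 54. 54.] [ 75.  92. 113. 114. 114. 115. 117. 117. 111. 104. 116. 123. 124. 123. 121. 121.]
top [342.5, 192.0, 65.6, 6.6] 0.072 inboard [ 36.  -96.2] 0.2143381836714615
top [257.9, 300.4, 54.7, 54.3] 0.126 inboard [-265.6  153.8] 40.31040758090495
side [275.4, 234.9, 19.9, 47.8] 0.138 inboard [ 41.2 -97.2] 0.21325707774818983
side [399.4, 315.5, 69.5, 56.6] 0.234 inboard [-248.5  183.8] 40.52442807270036
side [396.0, 409.4, 48.4, 59.2] 0.821 inboard [-213.9  453.5] -30.40173595795461
```

View pics/e6.png

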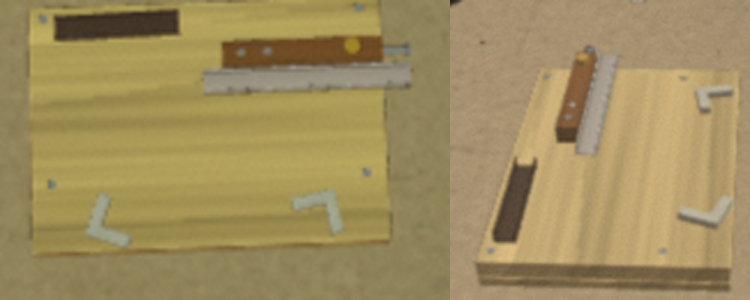

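Both pictures show the channel flat on the fence with its end level with the tip. The side camera gives the same x as straight after the pressing (41.2), so it hasn't drifted off the fence, and the other parts haven't moved.

```bash
python3 -c "
from bench import *
print(hand_in())"
```

```text
the job is handed in; nothing more can be done
None
```

The channel now lies flat against the fence, with its right end level with the gauge rod tip to within about 0.5 mm, and the job is handed in. I pushed it square onto the fence with the open fingers, with about 9 N at contact. Then I slid it about 68 mm to the right with the shut fingers against its left end, and backed the hand well clear, finishing at about 14 s.

**Last checks:**
- **Against the fence:** the channel is parallel to it within about 0.2°. Its position across the board was unchanged in the side camera from just after the press.
- **Right end:** it measured level with the rod tip, at most about 0.5 mm short.
- **Everything else:** the rod tip had not moved in the picture. The keys and the short channel look where they were. I did not measure the things off the board again.

**Disagreement:** the two cameras differ by about 5 mm on the channel's position across the board (36 against 41 mm, with 39 expected). They differed by about 4 mm on the board itself from the start, so I put this down to calibration. I relied on the contact force and on comparisons within one picture instead.

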